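# Set the rinse unit to drain into the kidney dish

## Task

Get the bench rinse unit ready to drain: first push the kidney dish along the worktop until it stands against the front of the unit with the spout outlet over the middle of its hollow. Then push the selector lever through its H-shaped gate: along the left leg to the cross channel, across to the right, and fully forward into the third slot (the far right one). Only push with the fingers: do not pinch, grip or lift the dish or the lever, do not force the lever against its gate, and leave the other things on the worktop where they are.

Things in the scene. Friction and masses are not known exactly. Their poses are not given: they have to be found in the camera images.
- rinse_unit: Fixed white box, 140 mm deep (x), 190 wide (y), 88 high; on top a plinth with a steel gate plate, 112 deep, 104 wide, its top at 106 mm. Origin: centre of its underside, on the worktop, under the middle of the gate; x points from its front (face at x = -70 mm, with the spout, towards the robot) to its back, y to its left seen from the robot, z up.
- outlet (a point): Lower mouth of the steel spout that bends down in front of the unit: 48 mm above the worktop, 35 mm ahead of the unit's front face, on its middle line. The spout is 16 mm thick; its top is at 75 mm.
- gate (a point): Middle of the H-shaped opening on the plate's top face, 106 mm above the worktop; axes as the unit's. Its legs run along x, 18 mm left and right of the middle; the cross channel joins them at x = 0. All are 15 mm wide, the corners rounded. Slots: 1 far left, 2 near left, 3 far right, 4 near right, with as many punched dots; the shaft's middle goes 26 mm up each slot.
- selector_lever: The lever: steel shaft, 10 mm thick, with a black ball knob, in the gate. Origin: its cross pivot inside the unit, 23 mm straight above the unit's origin (80 mm below the plate); z runs up the shaft. It has dry friction only and stays where it is left; 2 to 3 N at the knob move it.
- knob (a point): Centre of the ball knob, 36 mm in diameter, 145 mm up the shaft from the pivot (168 mm above the worktop when upright). It moves about 1.8 times as far as the shaft does in the gate: 32 mm left or right, 45 mm fore or aft of the middle. Nothing lies between its underside and the plate but the shaft (about 40 mm).
- selector_side (a joint): Sideways lean of the lever in rad: 0 over the middle of the gate, about -0.22 in the left leg (where it starts), about +0.22 in the right leg; stops at -0.25 and +0.25.
- selector_fore (a joint): Fore-and-aft lean of the lever in rad: 0 in the cross channel, positive away from the unit's front (forward, away from the robot), negative towards the robot; stops at -0.314 and +0.314, the ends of the slots. It starts anywhere along the left leg. It can cross between the legs only within about 0.03 of 0.
- kidney_dish: Loose stainless kidney dish, 87 x 195 x 35 mm, 0.16 kg, standing in front of the unit. Origin: centre of its underside; y along its length, its almost straight long side at x = -44 mm (towards the robot), its bulging long side at x = +44 mm (towards the unit). The hollow's middle is about the origin.
- dial_timer: White wind-up timer, 75 x 68 x 68 mm, standing to the right of the unit; bystander. Origin: centre of its underside.
- cup_white: Small white waisted cup, 42 mm wide, 32 mm high, at the near left of the worktop; bystander. Origin: centre of its underside.
- nail_brush: White nail brush, 36 x 98 x 32 mm, lying at the near right of the worktop; bystander. Origin: centre of its underside.
- bur_block: Block with rotary bits, 36 x 92 x 51 mm, to the right of the unit, farther back; bystander. Origin: centre of its underside.
- denture_box: White lidded box, 91 x 91 x 94 mm, to the left of the unit; bystander. Origin: centre of its underside.

How it is judged:
On the way, in this order (a step that is already met when the one before it is completed fails the run):
1. the kidney dish stands under the spout outlet (x of outlet in the frame of kidney_dish between -0.024 and 0.024 m and y of outlet in the frame of kidney_dish between -0.045 and 0.045 m and height (world z) of kidney_dish below 0.006 m and linear speed of kidney_dish below 0.01 m/s), for 0.2 s.
2. the lever is in the third (far right) slot (value of joint selector_side above 0.16 rad and value of joint selector_fore above 0.24 rad), for 0.2 s.
At the end, for the whole second after the job is handed in: The kidney dish stands flat and still on the worktop with the outlet over its hollow (within 24 mm of the dish's middle across it, 45 mm along it), and the lever rests in the third slot: side joint above 0.16 rad, fore joint above 0.24 rad (its end is 0.314) (all of step 1 and all of step 2 and angle between kidney_dish's own z axis and vertical below 0.08 rad and velocity of joint selector_fore between -0.05 and 0.05 rad/s); the robot touches nothing.
It fails at once if the dish is lifted or tipped (height (world z) of kidney_dish above 0.015 m or angle between kidney_dish's own z axis and vertical above 0.25 rad).
It fails at once if the lever is pinched: the fingers press it with over 25 N although it stands free in the gate, where a push of 3 N moves it (contact force between the fingers and selector_lever above 25 N and contact force between selector_lever and rinse_unit below 1 N and value of joint selector_fore between -0.3 and 0.3 rad and value of joint selector_side between -0.24 and 0.24 rad).
It fails at once if the dish is pinched: the fingers press it with over 30 N although it does not touch the unit (contact force between the fingers and kidney_dish above 30 N and contact force between kidney_dish and rinse_unit below 1 N).
It fails at once if a bystander is moved by more than 30 mm (distance of any of dial_timer, cup_white, nail_brush, bur_block, denture_box from where it was at the start of the episode above 0.03 m).
It fails at once if the lever is forced: the fingers press it with over 80 N (contact force between the fingers and selector_lever above 80 N).
It also fails if it takes over 54 s, if anything falls off the work surface, if the arm or the gripper's body presses on something with over 40 N, if the wrist force passes 120 N, or if a joint passes its speed limit or range.

## Robot

A 7-joint arm with a two-finger parallel gripper is mounted at the origin on a cart in front of the work surface, level with it; the furniture and walls round the work are solid. World frame = base frame: x ahead of the robot, y to its left, z up, the work surface at z = 0. Lengths are in m, angles in rad, forces in N, time in s.
With the tool pointing down it reaches from about 0.35 to 0.9 m from the base axis. Payload 8.1 kg.
Tool frame: the origin (TCP) lies midway between the tips of the shut fingers; the grasp point (between the pads) lies 19 mm behind it; x points along the fingers, z is the direction in which the jaws open and shut, and the axes are right-handed (so a half turn about x gives the same grasp; the last joint's range is limited). The gripper opens to 92 mm and grips with 3 to 60 N. Pads are 19 mm wide; open, the fingers measure 130 mm over their backs; the gripper's body (75 mm by 190 mm) begins 47 mm behind the grasp point.
Start: joints at [1.062, 0.434, 0.025, 1.573, -0.012, 1.134, -0.075], TCP at [0.247, -0.574, 0.227] pointing down, gripper open.
Joint ranges: [-2.62, 2.62], [-0.44, 2.09], [-1.27, 1.32], [0.08, 2.57], [-1.32, 4.46], [0.12, 2], [-2.74, 2.74]. Speed limits (rad/s): [2.22, 2.22, 3.01, 3.01, 3.14, 3.14, 3.14].

## Interface

Orientations are given as a rotation vector (axis times angle).
In Python, from cell import arm gives the robot as it stands. The module is installed in compiled form; this text tells all that it offers.
- The arm moves only by the tool move_arm, never from a script. Its argument "steps" is text: rows parted by semicolons, each of 5 numbers parted by spaces: the shift along the tool's x, y, z in m, then the turn about the tool's x in rad, then the closure in counts, from 0 (fully open) to 255 (shut). A call has 1 to 10 rows; each row is the pose to reach, as a shift and turn from the pose commanded when the call began, along the tool's axes at that moment; what a row does not reach only later rows make up. A row lasts 1/12 s, in which the tool goes at most 41.7 mm and 7.16 degrees, less where a joint would pass 70% of its speed; a pose out of reach is approached as far as the arm can. A call with a gripper value outside its range is refused whole. The fingers move at their own pace and stop on an object; "squeeze" is the grip in N (left out, the last holds). Time passes only in rows, so rows that repeat a pose let the fingers close. It gives the time, the measured TCP pose, the force and the opening at its end, in the units of the state.
- arm.observe(): the state, without advancing time (a new reading comes with each control period).
- arm.get_image(name): name is "side" or "top" or "wrist"; returns a dict with "img" (384x512x3 uint8, blue, green, red), "z_map" (384x512 float32, m along the optical axis (not along the pixel's ray), 0 where there is no reading), "vfov" (degrees; the focal length in pixels is half the picture's height over the tangent of half this angle, whatever the lens; pixels are square), "cx", "cy" (the principal point, pixels), "extrinsics" (4x4, takes a point from camera to world coordinates). Camera axes: x right, y up, looking along -z (the intrinsics and any distortion apply to the point x, -y, -z); pixel columns grow to the right and rows downward; lengths in m; the calibration is good to about 2 mm. A picture is of the moment at which its call begins.
- arm.sign_off(): hands the job in, once; it reports no verdict.
The state is a dict: "clock": time; "joints": joint angles; "dq": joint speeds; "joint_efforts": joint torques, N m; "position": TCP position; "ee_rot": TCP orientation; "force": force on the tool from outside, world axes, zero at the start; "ft_torque": the same for the moment, N m; "width": opening from 0.0 (shut) to 1.0 (fully open).
Only numpy, scipy, OpenCV 4.12 (cv2) and the standard library are available. Lean on these libraries where they do the work, as an engineer would, in place of code of your own. Each camera call takes 0.05 s, during which the arm holds its last target.

## Working session

There is one attempt and no reset: what is moved stays moved. The work goes in short steps, Python scripts to look and compute and a tool call to move; the robot and the scene stay as the last step left them, time stands still between calls to the robot, and variables do not carry over. Pictures are saved under pics/ and viewed, and the job is handed in when it is done.

Besides the shell and the picture viewer there is one more tool, called after "Call:" by a JSON object that holds its "name" and its "arguments", one argument or row to a line. move_arm: Moves the arm, as the interface text tells. Its arguments: {"type":"object","properties":{"steps":{"type":"string"},"squeeze":{"type":"number"}},"required":["steps"]}

```bash
mkdir -p pics; cat > h.py <<'E'
import numpy as np, cv2
from cell import arm
from scipy.spatial.transform import Rotation as R
def shot(n,f):
    d=arm.get_image(n); cv2.imwrite('pics/'+f+'.png',d['img']); np.savez('pics/'+f+'.npz',**d); return d
def load(f): return dict(np.load('pics/'+f+'.npz',allow_pickle=True))
def pts(d):
    h,w=d['z_map'].shape; f=h/2/np.tan(np.radians(float(d['vfov']))/2)
    v,u=np.mgrid[:h,:w]; z=d['z_map']
    p=np.stack([(u-d['cx'])/f*z,-(v-d['cy'])/f*z,-z],-1)
    T=d['extrinsics']; return p@T[:3,:3].T+T[:3,3]
E
python3 - <<'E'
from h import *
print(arm.observe())
for n in ['side','top','wrist']:
    d=shot(n,n+'0'); print(n,d.keys(),d['vfov'],d['cx'],d['cy'],d['extrinsics'].round(3).tolist(),(d['z_map']>0).mean())
E
```

```text
{'clock': 0.0, 'joints': array([ 1.06237459,  0.43521839,  0.02497014,  1.57410953, -0.01161256,
        1.13400796, -0.07510647]), 'dq': array([ 3.25532476e-04,  1.01358121e-03,  3.10331593e-04, -4.68714064e-04,
       -3.27594610e-04, -9.30399804e-06, -2.79764851e-04]), 'joint_efforts': array([ 3.91330623e-04, -6.67857528e+01,  9.84792709e-01, -3.14464545e+01,
       -6.08482515e-02,  4.29631106e-02,  2.07742523e-04]), 'position': array([ 0.24647874, -0.57377613,  0.22594299]), 'ee_rot': array([ 0.90615936,  1.37569663, -0.90489888]), 'force': array([ 1.23370664, -0.1289253 ,  1.20212804]), 'ft_torque': array([-0.00175366,  0.00379132,  0.00539166]), 'width': 0.9984349819319579}
side dict_keys(['img', 'z_map', 'vfov', 'cx', 'cy', 'extrinsics']) 50.307215576407636 254.7271065870609 189.2090161596834 [[0.99, 0.082, -0.112, 0.4], [-0.137, 0.449, -0.883, -0.701], [-0.022, 0.89, 0.456, 0.563], [0.0, 0.0, 0.0, 1.0]] 0.995849609375
top dict_keys(['img', 'z_map', 'vfov', 'cx', 'cy', 'extrinsics']) 49.213103802618804 257.17102140592556 192.44639967905115 [[0.006, 0.992, -0.123, 0.389], [-1.0, 0.006, 0.002, 0.106], [0.003, 0.123, 0.992, 1.1], [0.0, 0.0, 0.0, 1.0]] 0.9959971110026041
wrist dict_keys(['img', 'z_map', 'vfov', 'cx', 'cy', 'extrinsics']) 65.2121108368393 256.88153436912637 188.64168432261857 [[0.394, 0.881, 0.26, 0.318], [-0.919, 0.378, 0.112, -0.544], [0.0, -0.283, 0.959, 0.384], [0.0, 0.0, 0.0, 1.0]] 0.9959615071614584
```

View pics/top0.png

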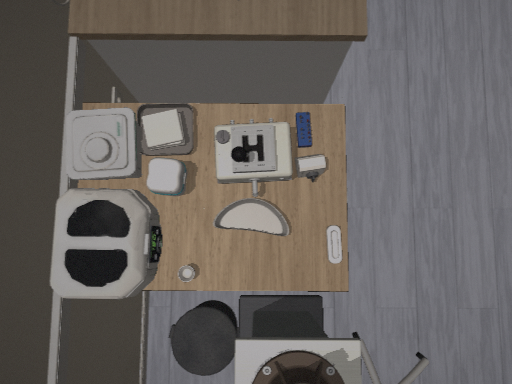

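View pics/side0.png

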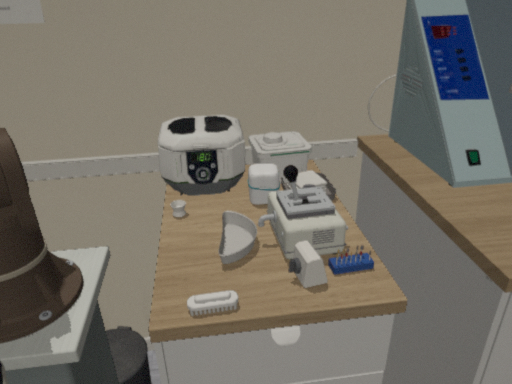

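The top view shows the unit around (253,152), the dish around (253,217) and the knob at (239,154). The bystanders are the timer at (311,165), brush at (334,244), cup at (187,273) and white box at (167,176).

```bash
python3 - <<'E'
from h import *
d=load('top0'); P=pts(d)
c=d['img'][100:290,190:360]; cv2.imwrite('pics/c0.png',cv2.resize(c,None,fx=3.1,fy=3.1,interpolation=cv2.INTER_CUBIC))
def show(n,u,v): print(n,P[v,u].round(4))
show('knob',239,154);show('worktop',220,260);show('timer',311,163);show('cup',187,273);show('brush',334,244);show('bur',304,130);show('denture',167,176);show('spout',254,188)
Z=P[...,2]
def blob(n,u0,u1,v0,v1,z0,z1):
    m=np.zeros(Z.shape,bool);m[v0:v1,u0:u1]=True;m&=(Z>z0)&(Z<z1)
    q=P[m][:,:2].astype(np.float32); r=cv2.minAreaRect(q); print(n,len(q),q.mean(0).round(4),'rect',np.round(r[0],4),np.round(r[1],4),round(r[2],2), 'min',q.min(0).round(3),'max',q.max(0).round(3)); return q
blob('unit',205,300,110,190,0.08,0.093)
blob('unitlow',205,300,110,190,0.03,0.093)
blob('plate',205,300,110,190,0.10,0.11)
blob('knob',205,300,110,190,0.155,0.2)
blob('spout',245,262,180,200,0.055,0.085)
q=blob('dish',205,300,194,245,0.025,0.042)
blob('dishall',205,300,194,245,0.006,0.042)
E
```

```text
knob [0.5888 0.1456 0.1803]
worktop [0.348  0.1993 0.0009]
timer [ 0.5917 -0.03    0.0671]
cup [0.3151 0.2818 0.0129]
brush [ 0.3908 -0.0909  0.0318]
bur [ 0.6887 -0.0182  0.0234]
denture [0.5518 0.3231 0.0956]
spout [0.5264 0.1122 0.0761]
unit 2309 [0.6129 0.1102] rect [0.6184 0.115 ] [0.142 0.189] 3.5 min [0.547 0.019] max [0.692 0.213]
unitlow 2732 [0.6075 0.1085] rect [0.6179 0.105 ] [0.1869 0.2105] 3.27 min [ 0.524 -0.003] max [0.714 0.213]
plate 1451 [0.6223 0.1134] rect [0.6197 0.1322] [0.1131 0.1379] 3.66 min [0.561 0.062] max [0.678 0.203]
knob 195 [0.5911 0.1464] rect [0.5926 0.1465] [0.0329 0.0348] 25.82 min [0.576 0.13 ] max [0.611 0.165]
spout 88 [0.5307 0.1103] rect [0.5291 0.1101] [0.0372 0.0274] 2.87 min [0.511 0.097] max [0.548 0.125]
dish 299 [0.4634 0.1161] rect [0.4635 0.1158] [0.194  0.0867] 83.37 min [0.413 0.023] max [0.506 0.216]
dishall 610 [0.4641 0.1177] rect [0.4653 0.1318] [0.2261 0.0867] 83.37 min [0.413 0.023] max [0.506 0.241]
```

View pics/c0.png

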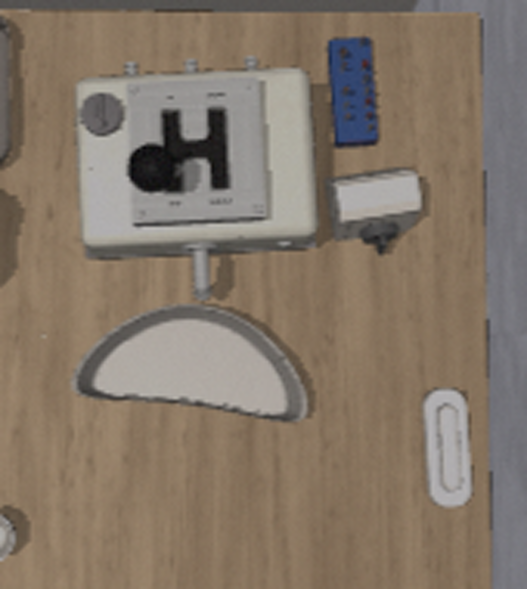

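```bash
cat >> h.py <<'E'
def world2tool(target,yaw=None):
    """target world TCP; yaw = desired direction angle of tool z mod pi. prints shift/turn"""
    s=arm.observe(); M=R.from_rotvec(s['ee_rot']).as_matrix()
    t=M.T@(np.array(target)-s['position']); print('pos',s['position'].round(4),'x',M[:,0].round(3),'y',M[:,1].round(3),'z',M[:,2].round(3)); print('shift',t.round(4),'t',s['clock'],'F',s['force'].round(2))
    if yaw is not None:
        for k in (0,np.pi,-np.pi):
            zc=np.arctan2(M[1,2],M[0,2]); e=(yaw-zc+k+np.pi)%(2*np.pi)-np.pi
            print('turn about tool x (down):',round(-e,3))
E
python3 - <<'E'
from h import *
world2tool([0.40,0.113,0.226],np.radians(90-4)) 
E
```

```text
pos [ 0.2465 -0.5739  0.2261] x [-0.001  0.001 -1.   ] y [ 0.919  0.395 -0.   ] z [ 0.395 -0.919 -0.001]
shift [ 0.0008  0.4121 -0.5706] t 0.15 F [ 0.17 -0.33  0.27]
turn about tool x (down): -2.666
turn about tool x (down): 0.475
turn about tool x (down): 0.475
```

Call:
{"name": "move_arm", "arguments": {
  "steps": "0 0.412 -0.571 0.344 0;0 0.412 -0.571 0.344 0;0 0.412 -0.571 0.344 0;0 0.412 -0.571 0.344 0;0 0.412 -0.571 0.344 0;0 0.412 -0.571 0.344 0;0 0.412 -0.571 0.344 0;0 0.412 -0.571 0.344 0;0 0.412 -0.571 0.344 0;0 0.412 -0.571 0.344 0"
}}

```text
clock: 0.98
position: [0.3371, -0.1657, 0.2268]
ee_rot: [1.164, 1.237, -1.164]
force: [0.6, -0.9, 0.9]
width: 0.996
```

```bash
python3 - <<'E'
from h import *
world2tool([0.39,0.113,0.226],np.radians(93.5)) 
E
```

```text
pos [ 0.3371 -0.1657  0.2268] x [ 0. -0. -1.] y [0.998 0.061 0.   ] z [ 0.061 -0.998  0.001]
shift [ 0.0007  0.0699 -0.2749] t 0.9833 F [ 0.56 -0.94  0.86]
turn about tool x (down): -3.141
turn about tool x (down): 0.0
turn about tool x (down): 0.0
```

Call:
{"name": "move_arm", "arguments": {
  "steps": "0 0.065 -0.268 0 0;0 0.065 -0.268 0 0;0 0.065 -0.268 0 0;0 0.065 -0.268 0 0;0 0.065 -0.268 0 0;0 0.065 -0.268 0 0;0 0.065 -0.268 0 0;0 0.065 -0.268 0 0;0.1 0.065 -0.268 0 0;0.1 0.065 -0.268 0 0"
}}

```text
clock: 1.82
position: [0.3876, 0.105, 0.1439]
ee_rot: [1.167, 1.235, -1.158]
force: [1.5, -0.9, -1.4]
width: 1.004
```

```bash
python3 - <<'E'
from h import *
world2tool([0.386,0.106,0.015],np.radians(93.5)) 
d=shot('top','t1');shot('side','s1')
d=shot('wrist','w1')
E
python3 -c "
import cv2,numpy as np
cv2.imwrite('pics/m1.png',np.hstack([cv2.resize(cv2.imread('pics/'+n+'1.png')[60:310,150:390] if n=='t' else cv2.imread('pics/'+n+'1.png')[:,:],(390,400)) for n in 'ts']))"
```

```text
pos [0.3876 0.105  0.1439] x [ 0.006  0.002 -1.   ] y [0.998 0.063 0.006] z [ 0.063 -0.998 -0.001]
shift [ 0.1289 -0.0023 -0.001 ] t 1.8167 F [ 1.5  -0.88 -1.36]
turn about tool x (down): -3.14
turn about tool x (down): 0.001
turn about tool x (down): 0.001
```

View pics/m1.png

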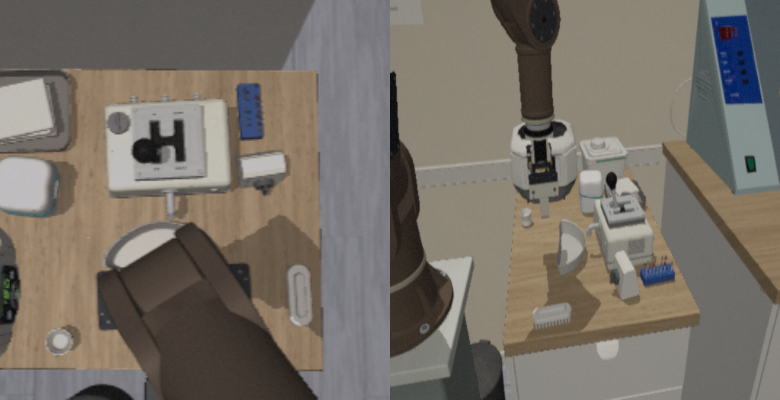

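View pics/w1.png

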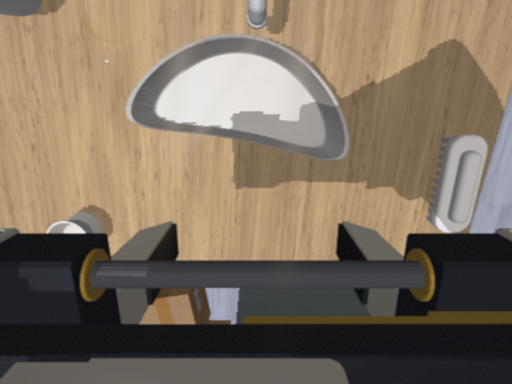

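The wrist view shows both fingers (about x 150 and 365 px) in front of the dish's straight side, with a gap, and the spout on top at (257,10). I'm lowering now.

Call:
{"name": "move_arm", "arguments": {
  "steps": "0.04 -0.002 0 0 0;0.08 -0.002 0 0 0;0.11 -0.002 0 0 0;0.128 -0.002 0 0 0;0.128 -0.002 0 0 0;0.128 -0.002 0 0 0"
}}

```text
clock: 2.47
position: [0.3849, 0.1038, 0.0167]
ee_rot: [1.164, 1.236, -1.164]
force: [-0.2, 0.3, 0.2]
width: 0.998
```

```bash
python3 - <<'E'
from h import *
world2tool([0.45,0.108,0.015],np.radians(93.5)) 
shot('wrist','w2');d=shot('top','t2')
E
```

```text
pos [0.3849 0.1038 0.0167] x [ 0.001 -0.001 -1.   ] y [0.998 0.061 0.001] z [ 0.061 -0.998  0.001]
shift [ 0.0017  0.0652 -0.0002] t 2.4667 F [-0.17  0.34  0.17]
turn about tool x (down): -3.141
turn about tool x (down): 0.0
turn about tool x (down): 0.0
```

View pics/w2.png

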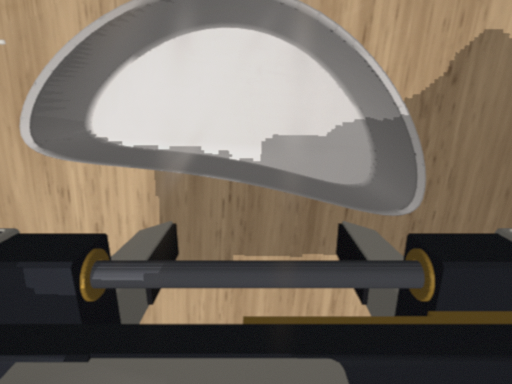

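Call:
{"name": "move_arm", "arguments": {
  "steps": "0 0.008 0 0 0;0 0.016 0 0 0;0 0.023 0 0 0;0 0.030 0 0 0;0 0.036 0 0 0;0 0.042 0 0 0;0 0.046 0 0 0;0 0.050 0 0 0;0 0.053 0 0 0;0 0.053 0 0 0"
}}

```text
clock: 3.4
position: [0.4373, 0.1072, 0.0153]
ee_rot: [1.164, 1.238, -1.163]
force: [-0.5, 0.6, 0.2]
width: 0.999
```

```bash
python3 - <<'E'
from h import *
world2tool([0.45,0.108,0.015],np.radians(93.5)) 
shot('wrist','w3');d=shot('side','s3')
cv2.imwrite('pics/s3c.png',cv2.resize(d['img'][150:320,150:380],None,fx=3,fy=3))
E
```

```text
pos [0.4373 0.1072 0.0153] x [ 0.  0. -1.] y [0.998 0.062 0.   ] z [ 0.062 -0.998 -0.   ]
shift [ 0.0003  0.0127 -0.    ] t 3.4 F [-0.49  0.55  0.22]
turn about tool x (down): -3.141
turn about tool x (down): 0.0
turn about tool x (down): 0.0
```

View pics/w3.png

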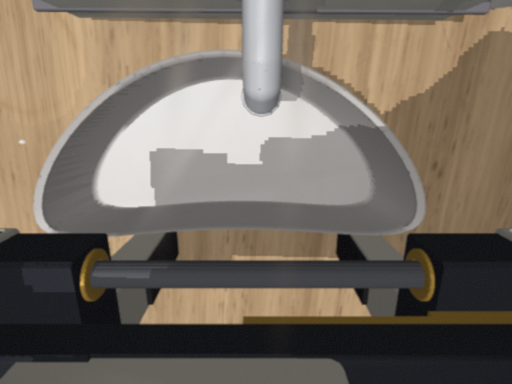

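View pics/s3c.png

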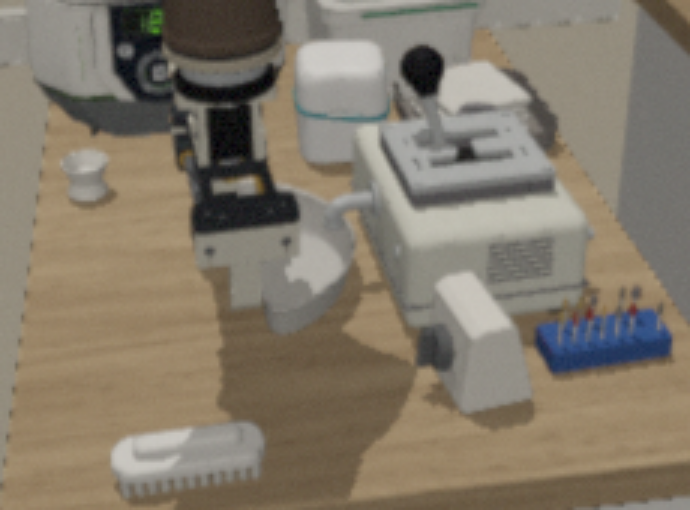

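The dish is now squared to the unit. The spout mouth is at (262,100) px over the hollow, slightly right of the middle. About 13 mm remains, which I'll push gently.

Call:
{"name": "move_arm", "arguments": {
  "steps": "0 0.003 0 0 0;0 0.006 0 0 0;0 0.008 0 0 0;0 0.010 0 0 0;0 0.011 0 0 0;0 0.011 0 0 0"
}}

```text
clock: 4.0
position: [0.4479, 0.1078, 0.0154]
ee_rot: [1.164, 1.238, -1.163]
force: [-0.5, -0.3, -0.3]
width: 0.999
```

```bash
python3 - <<'E'
from h import *
world2tool([0.45,0.108,0.015],np.radians(93.5)) 
shot('wrist','w4')
E
```

```text
pos [0.4479 0.1078 0.0154] x [ 0.  0. -1.] y [0.998 0.062 0.   ] z [ 0.062 -0.998 -0.   ]
shift [ 0.0004  0.0021 -0.0001] t 4.0 F [-0.47 -0.34 -0.32]
turn about tool x (down): -3.141
turn about tool x (down): 0.0
turn about tool x (down): 0.0
```

View pics/w4.png

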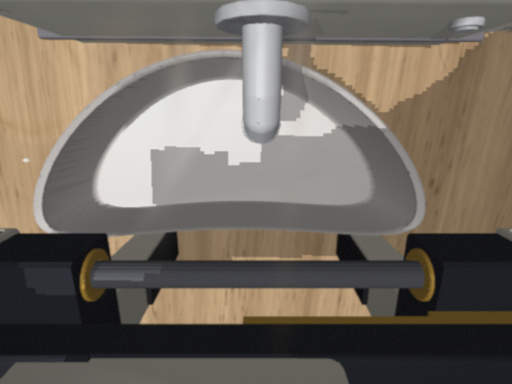

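```bash
python3 - <<'E'
from h import *
d=load('w4');P=pts(d)
c=np.array([.618,.115]);a=np.radians(3.5);Rm=np.array([[np.cos(a),np.sin(a)],[-np.sin(a),np.cos(a)]])
U=P.copy();U[...,:2]=(P[...,:2]-c)@Rm.T
for u in (200,230,300): print(u,[ (v,*U[v,u].round(3)) for v in (20,34,38,44,50,54,57,60)])
m=(U[...,2]>.028)&(U[...,2]<.04)&(U[...,0]<-.072)
m[235:]=False
q=U[m]; print(q.min(0),q.max(0))
m=(U[...,2]>.044)&(U[...,2]<.09)&(U[...,0]<-.085); q=U[m]; print('spout',q.min(0),q.max(0))
E
```

```text
200 [(20, np.float64(-0.067), np.float64(0.022), np.float64(0.059)), (34, np.float64(-0.067), np.float64(0.026), np.float64(0.037)), (38, np.float64(-0.067), np.float64(0.027), np.float64(0.03)), (44, np.float64(-0.064), np.float64(0.033), np.float64(-0.001)), (50, np.float64(-0.067), np.float64(0.032), np.float64(0.0)), (54, np.float64(-0.074), np.float64(0.027), np.float64(0.034)), (57, np.float64(-0.075), np.float64(0.027), np.float64(0.033)), (60, np.float64(-0.076), np.float64(0.028), np.float64(0.03))]
230 [(20, np.float64(-0.071), np.float64(0.01), np.float64(0.077)), (34, np.float64(-0.067), np.float64(0.013), np.float64(0.038)), (38, np.float64(-0.067), np.float64(0.014), np.float64(0.031)), (44, np.float64(-0.064), np.float64(0.016), np.float64(0.001)), (50, np.float64(-0.072), np.float64(0.014), np.float64(0.032)), (54, np.float64(-0.074), np.float64(0.014), np.float64(0.033)), (57, np.float64(-0.075), np.float64(0.014), np.float64(0.032)), (60, np.float64(-0.075), np.float64(0.015), np.float64(0.027))]
300 [(20, np.float64(-0.071), np.float64(-0.01), np.float64(0.076)), (34, np.float64(-0.067), np.float64(-0.015), np.float64(0.038)), (38, np.float64(-0.067), np.float64(-0.016), np.float64(0.032)), (44, np.float64(-0.064), np.float64(-0.02), np.float64(-0.001)), (50, np.float64(-0.067), np.float64(-0.02), np.float64(0.001)), (54, np.float64(-0.069), np.float64(-0.02), np.float64(0.0)), (57, np.float64(-0.071), np.float64(-0.021), np.float64(-0.001)), (60, np.float64(-0.072), np.float64(-0.021), np.float64(-0.001))]
[-0.16032038 -0.08145412  0.02800042] [-0.07202424  0.11407173  0.03672895]
spout [-0.18062683 -0.08056481  0.04401917] [-0.08500244  0.08629497  0.0899989 ]
```

Call:
{"name": "move_arm", "arguments": {
  "steps": "0 0.002 0 0 0;0 0.003 0 0 0;0 0.004 0 0 0;0 0.005 0 0 0;0 0.005 0 0 0"
}}

```text
clock: 4.47
position: [0.4527, 0.1081, 0.0154]
ee_rot: [1.164, 1.238, -1.164]
force: [-1.5, -0.6, 0.5]
width: 1.0
```

Call:
{"name": "move_arm", "arguments": {
  "steps": "0 0.001 0 0 0;0 0.0015 0 0 0;0 0.002 0 0 0;0 0.002 0 0 0"
}}

```text
clock: 4.8
position: [0.4537, 0.108, 0.0152]
ee_rot: [1.162, 1.239, -1.165]
force: [-4.7, 0.3, 3.6]
width: 0.999
```

The force rose to 4.7 N in −x, so the dish is against the unit. I'll back off and check.

Call:
{"name": "move_arm", "arguments": {
  "steps": "0 -0.003 0 0 0;0 -0.010 0 0 0;0 -0.03 0 0 0;0 -0.05 0 0 0;-0.04 -0.05 0 0 0;-0.08 -0.05 0 0 0;-0.12 -0.05 0 0 0;-0.16 -0.05 0 0 0;-0.2 -0.05 0 0 0;-0.215 -0.05 0 0 0"
}}

```text
clock: 5.63
position: [0.4064, 0.1061, 0.2355]
ee_rot: [1.168, 1.233, -1.157]
force: [0.8, 0.9, -0.9]
width: 1.0
```

```bash
python3 - <<'E'
from h import *
world2tool([0.45,0.108,0.23],np.radians(93.5)) 
d=shot('wrist','w5');P=pts(d);shot('side','s5')
c=np.array([.618,.115]);a=np.radians(3.5);Rm=np.array([[np.cos(a),np.sin(a)],[-np.sin(a),np.cos(a)]])
U=P.copy();U[...,:2]=(P[...,:2]-c)@Rm.T
m=(U[...,2]>.028)&(U[...,2]<.04)&(U[...,0]<-.073)
m[235:]=False;m[:,:20]=False
q=U[m]; print(q.min(0),q.max(0), cv2.minAreaRect(q[:,:2].astype(np.float32)))
E
```

```text
pos [0.4064 0.1061 0.2355] x [ 0.008  0.001 -1.   ] y [0.998 0.062 0.008] z [ 0.062 -0.998 -0.001]
shift [0.0059 0.0436 0.0008] t 5.6333 F [ 0.76  0.94 -0.87]
turn about tool x (down): -3.141
turn about tool x (down): 0.001
turn about tool x (down): 0.001
[-0.30254727 -0.20131222  0.02800108] [-0.0730059   0.26560455  0.039992  ] ((-0.18783167004585266, 0.03212575614452362), (0.46689608693122864, 0.2295374572277069), 89.9782943725586)
```

View pics/w5.png

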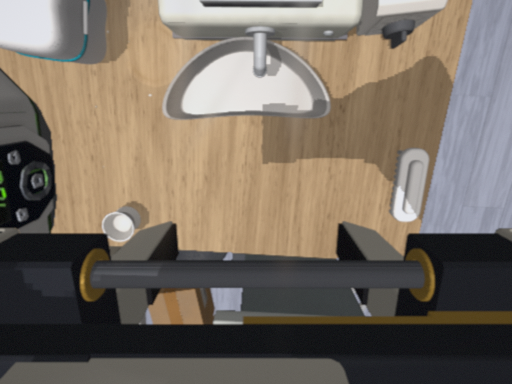

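The dish sits against the unit with the spout mouth at (260,72) px over its hollow, and the bystanders are untouched. Next I'll shut the fingers and go behind the knob.

Call:
{"name": "move_arm", "arguments": {
  "steps": "0 0.04 -0.01 0 255;0 0.08 -0.02 0 255;0 0.12 -0.028 0 255;0 0.134 -0.029 0 255;0 0.134 -0.029 0 255;0 0.134 -0.029 0 255;0 0.134 -0.029 0 255",
  "squeeze": 5
}}

```text
clock: 6.32
position: [0.5352, 0.1421, 0.2292]
ee_rot: [1.162, 1.239, -1.165]
force: [0.1, -0.3, 0.9]
width: 0.541
```

```bash
python3 - <<'E'
from h import *
world2tool([0.539,0.1432,0.15],np.radians(93.5)) 
d=shot('wrist','w6');P=pts(d);shot('side','s6')
def fitk(P,n):
    c0=np.array([.592,.1465,.165])
    q=P[np.linalg.norm(P-c0,axis=-1)<.045]; q=q[q[:,2]>.158]
    # only dark
    from scipy.optimize import least_squares
    r=least_squares(lambda p:np.linalg.norm(q-p,axis=1)-.018,c0,loss='soft_l1',f_scale=.002)
    print(n,len(q),r.x.round(4),np.abs(r.fun).mean())
fitk(P,'wrist'); fitk(pts(load('side0')),'side0'); fitk(pts(load('top0')),'top0');fitk(pts(load('s6')),'s6')
E
```

```text
pos [0.5352 0.1421 0.2292] x [-0.002 -0.001 -1.   ] y [ 0.998  0.062 -0.002] z [ 0.062 -0.998  0.001]
shift [ 0.0792  0.004  -0.0009] t 6.3167 F [ 0.1  -0.25  0.9 ]
turn about tool x (down): -3.14
turn about tool x (down): 0.001
turn about tool x (down): 0.001
wrist 1893 [0.5939 0.1473 0.1615] 0.000357343410788771
side0 148 [0.5917 0.1481 0.1605] 0.0009363865080973764
top0 194 [0.5935 0.1469 0.1618] 0.0008979390581955792
s6 147 [0.5918 0.1482 0.1605] 0.0008386024598993811
```

View pics/w6.png

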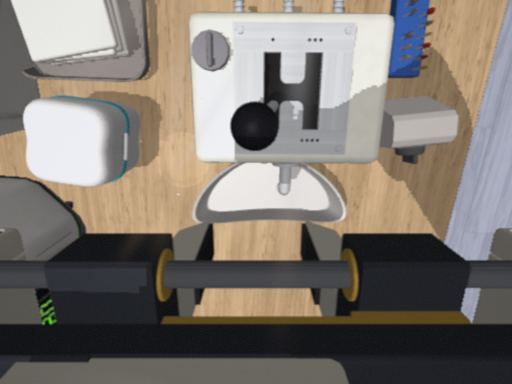

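View pics/s6.png

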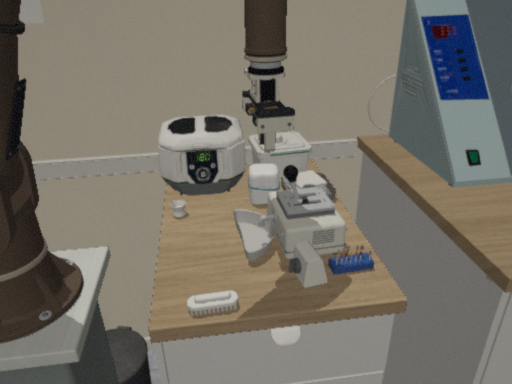

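The wrist view shows the H gate: legs at columns ~272 and ~312, rows 52–130, with the cross channel at row ~95. The knob is at (255,126), near slot 2's side. I'll refine the gate position from this view.

```bash
python3 - <<'E'
from h import *
d=load('w6');P=pts(d)
m=(np.abs(P[...,2]-.106)<.0025); m[:,:225]=0;m[:,365:]=0;m[160:]=0
q=P[m][:,:2].astype(np.float32);r=cv2.minAreaRect(q);print('plate',len(q),r)
# gate: dark hole => z below
m=(P[...,2]<.1)&(d['img'].max(-1)<60); m[:,262:]&=True; m[:,:262]=0;m[:,325:]=0;m[:48]=0;m[136:]=0
vs,us=np.where(m);print('hole px',us.min(),us.max(),vs.min(),vs.max())
c=d['img'][10:170,180:400];cv2.imwrite('pics/w6c.png',cv2.resize(c,None,fx=3.5,fy=3.5,interpolation=cv2.INTER_CUBIC))
m=(np.abs(P[...,2]-.088)<.003); m[:,:180]=0;m[:,395:]=0;m[165:]=0
q=P[m][:,:2].astype(np.float32);r=cv2.minAreaRect(q);print('unit',len(q),r)
E
```

```text
plate 10906 ((0.6215089559555054, 0.11562544107437134), (0.11244714260101318, 0.1044103279709816), 3.093773603439331)
hole px 264 320 53 128
unit 13611 ((0.621627926826477, 0.11576908826828003), (0.1342911273241043, 0.18447215855121613), 3.473904848098755)
```

View pics/w6c.png

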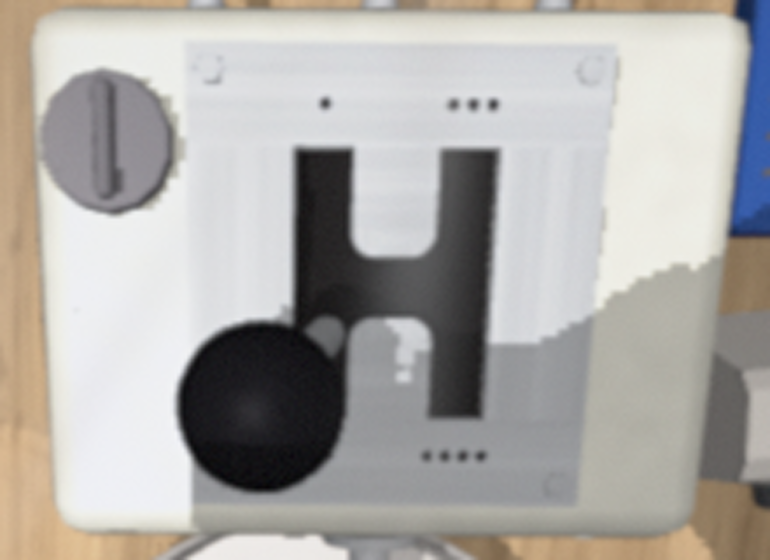

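Call:
{"name": "move_arm", "arguments": {
  "steps": "0.03 0.005 -0.002 0 255;0.06 0.010 -0.002 0 255;0.087 0.015 -0.002 0 255;0.087 0.018 -0.002 0 255;0.087 0.018 -0.002 0 255;0.087 0.018 -0.002 0 255;0.087 0.018 -0.002 0 255"
}}

```text
clock: 7.0
position: [0.5552, 0.1459, 0.1455]
ee_rot: [1.165, 1.236, -1.161]
force: [0.5, -0.4, 0.7]
width: 0.006
```

```bash
cat >> h.py <<'E'
G=np.array([.6215,.1157]);_a=np.radians(3.4);RU=np.array([[np.cos(_a),np.sin(_a)],[-np.sin(_a),np.cos(_a)]])
def unit(p): p=np.array(p); return np.r_[RU@(p[:2]-G),p[2]]
def knob(P,c0):
    from scipy.optimize import least_squares
    for rr in (.045,.03,.025):
        q=P[np.linalg.norm(P-c0,axis=-1)<rr]; q=q[q[:,2]>.155]
        r=least_squares(lambda p:np.linalg.norm(q-p,axis=1)-.018,c0,loss='soft_l1',f_scale=.002); c0=r.x
    k=unit(r.x); print('knob n',len(q),r.x.round(4),'unit',k.round(4),'side',round(-k[1]/.145,3),'fore',round(k[0]/.145,3),'res',np.abs(r.fun).mean().round(4))
    return r.x
E
python3 - <<'E'
from h import *
world2tool([0.539,0.1432,0.15],np.radians(93.5)); print(unit(arm.observe()['position']),arm.observe()['width'])
d=shot('wrist','w7');shot('side','s7'); knob(pts(d),np.array([.593,.147,.162]));knob(pts(load('s7')),np.array([.592,.148,.161]))
E
```

```text
pos [0.5552 0.1459 0.1455] x [ 0.003  0.001 -1.   ] y [0.998 0.062 0.003] z [ 0.062 -0.998 -0.001]
shift [-0.0045 -0.0163  0.0017] t 7.0 F [ 0.53 -0.44  0.73]
turn about tool x (down): -3.141
turn about tool x (down): 0.001
turn about tool x (down): 0.001
[-0.06440814  0.03408602  0.14550032] 0.005644593809437718
knob n 4245 [0.5938 0.1474 0.1615] unit [-0.0258  0.0332  0.1615] side -0.229 fore -0.178 res 0.0003
knob n 121 [0.5922 0.1477 0.1602] unit [-0.0274  0.0337  0.1602] side -0.233 fore -0.189 res 0.001
```

View pics/w7.png

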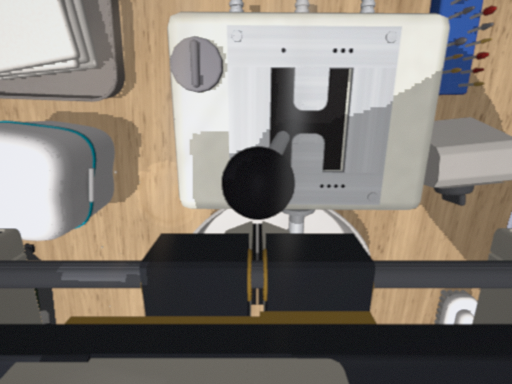

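The closed fingers are centred behind the knob (258,183 px). Pushing it forward along the left leg.

Call:
{"name": "move_arm", "arguments": {
  "steps": "0 0.007 0 0 255;0 0.012 0 0 255;0 0.016 0 0 255;0 0.020 0 0 255;0 0.024 0 0 255;0 0.028 0 0 255;0 0.031 0 0 255;0 0.031 0 0 255"
}}

```text
clock: 7.77
position: [0.5861, 0.1473, 0.1432]
ee_rot: [1.164, 1.238, -1.164]
force: [-1.7, 0.9, 0.8]
width: 0.012
```

```bash
python3 - <<'E'
from h import *
s=arm.observe();print(unit(s['position']),s['force'])
d=shot('wrist','w8');shot('side','s8'); knob(pts(d),np.array([.613,.147,.165]));knob(pts(load('s8')),np.array([.613,.148,.165]))
E
```

```text
[-0.03349785  0.0336862   0.14322913] [-1.68601306  0.85579868  0.78664701]
knob n 4420 [0.6148 0.149  0.1638] unit [-0.0047  0.0337  0.1638] side -0.232 fore -0.032 res 0.0005
knob n 140 [0.5904 0.1449 0.166 ] unit [-0.0294  0.031   0.166 ] side -0.214 fore -0.203 res 0.003
```

View pics/w8.png

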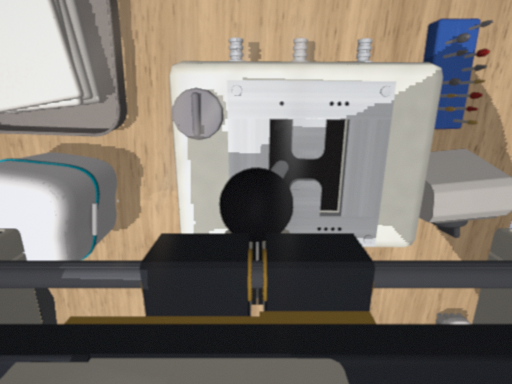

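The knob is 4.7 mm short of the cross channel by the wrist fit (the side fit is spoilt by the gripper). Pushing 5 mm more.

Call:
{"name": "move_arm", "arguments": {
  "steps": "0 0.002 0 0 255;0 0.004 0 0 255;0 0.005 0 0 255;0 0.005 0 0 255;0 0.005 0 0 255"
}}

```text
clock: 8.28
position: [0.5904, 0.1476, 0.1434]
ee_rot: [1.164, 1.238, -1.164]
force: [-1.7, -0.2, 1.6]
width: 0.005
```

```bash
python3 - <<'E'
from h import *
s=arm.observe();print(unit(s['position']),s['force'])
d=shot('wrist','w9'); knob(pts(d),np.array([.618,.149,.165]))
cv2.imwrite('pics/w9c.png',cv2.resize(d['img'][70:250,180:400],None,fx=3,fy=3,interpolation=cv2.INTER_CUBIC))
E
```

```text
[-0.02911737  0.03370228  0.14337543] [-1.7356838  -0.20713281  1.58337393]
knob n 4424 [0.6192 0.1493 0.1638] unit [-0.0003  0.0337  0.1638] side -0.232 fore -0.002 res 0.0005
```

View pics/w9c.png

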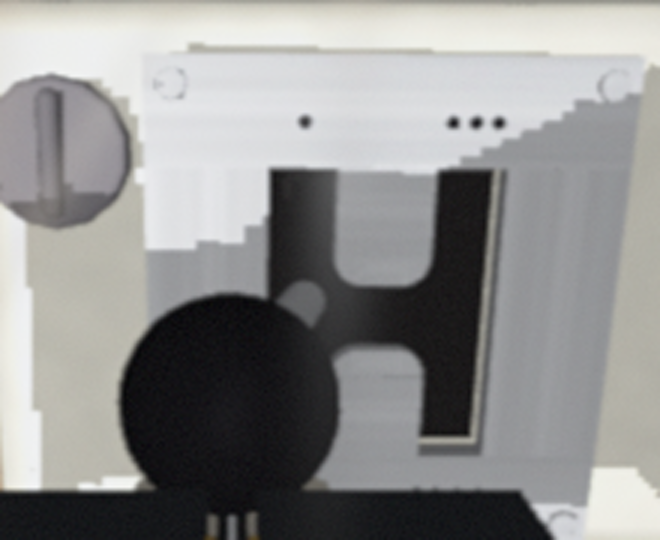

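The shaft is in line with the cross channel (fore ≈ 0). Now going around to the knob's left.

Call:
{"name": "move_arm", "arguments": {
  "steps": "0 -0.01 0 0 255;0 -0.018 0 0 255;0 -0.018 -0.01 0 255;0 -0.018 -0.035 0 255;0 -0.018 -0.055 0 255;0 -0.018 -0.055 0 255;0 0 -0.055 0 255;0 0.02 -0.055 0 255;0 0.029 -0.055 0 255;0 0.029 -0.055 0 255"
}}

```text
clock: 9.17
position: [0.6173, 0.2042, 0.1431]
ee_rot: [1.165, 1.237, -1.164]
force: [-0.1, -0.2, -0.5]
width: 0.004
```

```bash
python3 - <<'E'
from h import *
world2tool([0.6,0.15,0.143],np.radians(93.4))
s=arm.observe();print(unit(s['position']),s['force'])
d=shot('wrist','w10');e=shot('side','s10'); knob(pts(d),np.array([.618,.149,.165]));knob(pts(e),np.array([.618,.149,.165]))
E
```

```text
pos [0.6173 0.2042 0.1431] x [ 0.001  0.    -1.   ] y [0.998 0.06  0.001] z [ 0.06  -0.998 -0.   ]
shift [ 0.0001 -0.0205  0.053 ] t 9.1667 F [-0.1  -0.16 -0.51]
turn about tool x (down): -3.14
turn about tool x (down): 0.001
turn about tool x (down): 0.001
[0.00105835 0.08855505 0.14308967] [-0.10189117 -0.15685712 -0.50695536]
knob n 1258 [0.6194 0.1495 0.1639] unit [-1.000e-04  3.390e-02  1.639e-01] side -0.234 fore -0.001 res 0.0003
knob n 169 [0.6177 0.1499 0.163 ] unit [-0.0018  0.0344  0.163 ] side -0.237 fore -0.012 res 0.0009
```

View pics/w10.png

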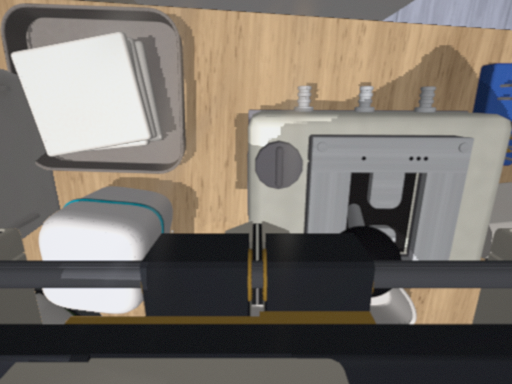

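View pics/s10.png

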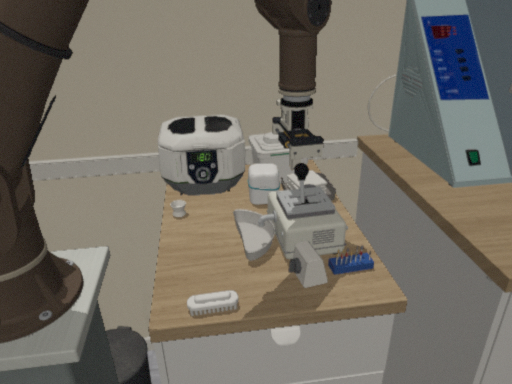

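Knob unmoved (fore ≈ −0.001…−0.012). Pushing right across the channel.

Call:
{"name": "move_arm", "arguments": {
  "steps": "0 0 0.01 0 255;0 0 0.016 0 255;0 0 0.020 0 255;0 0 0.025 0 255;0 0 0.030 0 255;0 0 0.035 0 255;0 0 0.035 0 255"
}}

```text
clock: 9.85
position: [0.6184, 0.1678, 0.1435]
ee_rot: [1.164, 1.236, -1.165]
force: [-1.0, 0.3, 1.1]
width: 0.008
```

Call:
{"name": "move_arm", "arguments": {
  "steps": "0 0 0.005 0 255;0 0 0.011 0 255;0 0 0.017 0 255;0 0 0.022 0 255;0 0 0.026 0 255;0 0 0.026 0 255"
}}

```text
clock: 10.35
position: [0.6199, 0.1417, 0.1432]
ee_rot: [1.164, 1.236, -1.166]
force: [0.6, 0.0, 0.4]
width: 0.001
```

```bash
python3 - <<'E'
from h import *
s=arm.observe();print(unit(s['position']),s['force'])
d=shot('wrist','w11');e=shot('side','s11'); p=np.array([.62,.106,.167]);knob(pts(d),p);knob(pts(e),p)
E
```

```text
[-6.68630592e-05  2.60401601e-02  1.43206932e-01] [0.58002578 0.02650495 0.38721729]
knob n 681 [0.6278 0.1257 0.1729] unit [0.0069 0.0096 0.1729] side -0.066 fore 0.048 res 0.0027
knob n 191 [0.6201 0.1063 0.1665] unit [-0.002  -0.0093  0.1665] side 0.064 fore -0.014 res 0.0009
```

View pics/w11.png

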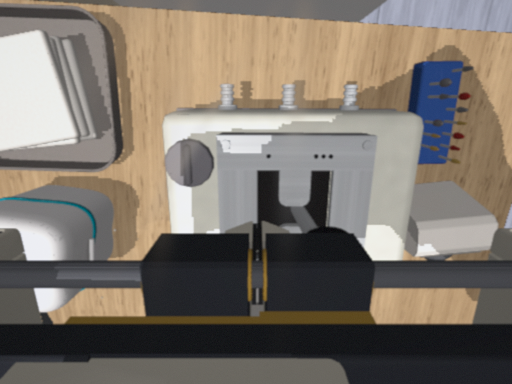

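The side camera gives side +0.064 and fore ≈ −0.01, and the force is low. Another 23 mm.

Call:
{"name": "move_arm", "arguments": {
  "steps": "0 0 0.005 0 255;0 0 0.010 0 255;0 0 0.015 0 255;0 0 0.019 0 255;0 0 0.022 0 255;0 0 0.022 0 255;0 0 0.022 0 255"
}}

```text
clock: 11.03
position: [0.6211, 0.1209, 0.1433]
ee_rot: [1.164, 1.237, -1.164]
force: [0.9, -0.2, -0.3]
width: 0.008
```

```bash
python3 - <<'E'
from h import *
s=arm.observe();print(unit(s['position']),s['force'])
e=shot('side','s12'); p=np.array([.62,.084,.165]);knob(pts(e),p)
E
```

```text
[-5.79164956e-05  5.26237857e-03  1.43339753e-01] [ 0.86154899 -0.24175562 -0.30596135]
knob n 201 [0.621  0.0853 0.1636] unit [-0.0023 -0.0303  0.1636] side 0.209 fore -0.016 res 0.001
```

Call:
{"name": "move_arm", "arguments": {
  "steps": "0 0 0.002 0 255;0 0 0.002 0 255;0 0 -0.012 0 255;0 -0.01 -0.014 0 255;0 -0.035 -0.014 0 255;0 -0.048 -0.014 0 255;0 -0.048 -0.014 0 255;0 -0.048 0.015 0 255;0 -0.048 0.037 0 255;0 -0.048 0.037 0 255"
}}

```text
clock: 11.92
position: [0.5768, 0.0765, 0.1432]
ee_rot: [1.165, 1.233, -1.169]
force: [0.4, -0.4, -0.1]
width: 0.002
```

```bash
python3 - <<'E'
from h import *
s=arm.observe();print(unit(s['position']),s['force'],s['width'])
d=shot('wrist','w13');e=shot('side','s13'); p=np.array([.62,.083,.165]);knob(pts(d),p);knob(pts(e),p)
E
```

```text
[-0.04694058 -0.03646352  0.14320485] [ 0.40097521 -0.44435365 -0.07855407] 0.0024629141568156057
knob n 4694 [0.6232 0.0839 0.164 ] unit [-0.0002 -0.0319  0.164 ] side 0.22 fore -0.001 res 0.0003
knob n 78 [0.6213 0.0848 0.1635] unit [-0.0021 -0.0309  0.1635] side 0.213 fore -0.014 res 0.0009
```

View pics/w13.png

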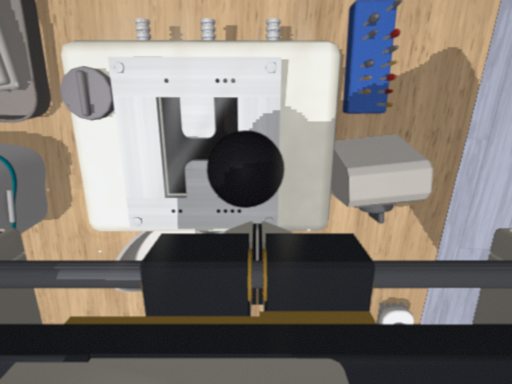

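The knob is upright fore-and-aft in the right leg (side 0.22), with the fingers behind it at (257,240) px. Pushing forward into slot 3.

Call:
{"name": "move_arm", "arguments": {
  "steps": "0 0.008 -0.004 0 255;0 0.015 -0.004 0 255;0 0.021 -0.004 0 255;0 0.027 -0.004 0 255;0 0.033 -0.004 0 255;0 0.039 -0.004 0 255;0 0.044 -0.004 0 255;0 0.048 -0.004 0 255;0 0.048 -0.004 0 255"
}}

```text
clock: 12.77
position: [0.6238, 0.0884, 0.1431]
ee_rot: [1.164, 1.238, -1.164]
force: [-0.4, -0.2, -0.1]
width: 0.005
```

```bash
python3 - <<'E'
from h import *
s=arm.observe();print(unit(s['position']),s['force'],s['width'])
d=shot('wrist','w14'); p=np.array([.65,.083,.163]);knob(pts(d),p)
E
```

```text
[ 0.00067922 -0.02735982  0.14312895] [-0.35242921 -0.20474373 -0.09022138] 0.004641487651377356
knob n 4384 [0.6531 0.0864 0.161 ] unit [ 0.0298 -0.0312  0.161 ] side 0.215 fore 0.206 res 0.0006
```

Call:
{"name": "move_arm", "arguments": {
  "steps": "0 0.004 0.002 0 255;0 0.008 0.002 0 255;0 0.011 0.002 0 255;0 0.013 0.002 0 255;0 0.013 0.002 0 255"
}}

```text
clock: 13.23
position: [0.6366, 0.0871, 0.1433]
ee_rot: [1.164, 1.237, -1.164]
force: [-0.6, -0.0, -0.7]
width: 0.006
```

```bash
python3 - <<'E'
from h import *
s=arm.observe();print(unit(s['position']),s['force'],s['width'])
d=shot('wrist','w15'); p=np.array([.665,.085,.16]);knob(pts(d),p)
E
```

```text
[ 0.01337803 -0.02946854  0.14325872] [-0.6237807  -0.00513252 -0.65604054] 0.005726093918128868
knob n 4303 [0.6653 0.0877 0.1579] unit [ 0.0421 -0.0306  0.1579] side 0.211 fore 0.29 res 0.0006
```

Call:
{"name": "move_arm", "arguments": {
  "steps": "0 0.001 0 0 255;0 0.002 0 0 255;0 0.002 0 0 255;0 0 0 0 255;0 -0.02 0 0 255;0 -0.04 0 0 255;-0.03 -0.06 0 0 255;-0.07 -0.09 0 0 255;-0.1 -0.12 0 0 255;-0.1 -0.12 0 0 255"
}}

```text
clock: 14.12
position: [0.515, 0.0813, 0.2483]
ee_rot: [1.165, 1.235, -1.158]
force: [1.5, -0.7, 0.1]
width: 0.005
```

```bash
python3 - <<'E'
from h import *
s=arm.observe();print(unit(s['position']),s['force'],s['width'],s['clock'])
d=shot('wrist','w16'); e=shot('side','s16');p=np.array([.667,.087,.158]);knob(pts(d),p);knob(pts(e),p)
P=pts(d);U=P.copy();U[...,:2]=(P[...,:2]-G)@RU.T
m=(U[...,2]>.02)&(U[...,2]<.039)&(U[...,0]<-.07)&(U[...,0]>-.2)&(abs(U[...,1])<.13); q=U[m]
print(cv2.minAreaRect(q[:,:2].astype(np.float32)),q.min(0),q.max(0))
P0=pts(load('side0'));P1=pts(e)
for n,(u,v) in dict(cup=(178,205),brush=(213,299),timer=(310,260),bur=(350,264),box=(264,175)).items(): print(n,P0[v,u].round(3),P1[v,u].round(3))
E
```

```text
[-0.10838917 -0.02802226  0.24831741] [ 1.53667825 -0.70691052  0.13692136] 0.00462946920011045 14.1167
knob n 768 [0.6676 0.0877 0.1575] unit [ 0.0444 -0.0307  0.1575] side 0.212 fore 0.306 res 0.0004
knob n 158 [0.6651 0.0881 0.1564] unit [ 0.0419 -0.0301  0.1564] side 0.208 fore 0.289 res 0.0009
((-0.11585494875907898, 0.01610264927148819), (0.08088354021310806, 0.19410498440265656), 0.8294153809547424) [-0.15741329 -0.08136845  0.02000453] [-0.07565437  0.11268829  0.03595307]
cup [0.314 0.295 0.019] [0.314 0.294 0.02 ]
brush [ 0.391 -0.101  0.027] [ 0.391 -0.102  0.028]
timer [ 0.588 -0.064  0.066] [ 0.587 -0.065  0.067]
bur [ 0.686 -0.031  0.019] [ 0.686 -0.03   0.018]
box [0.553 0.299 0.087] [0.553 0.296 0.089]
```

View pics/w16.png

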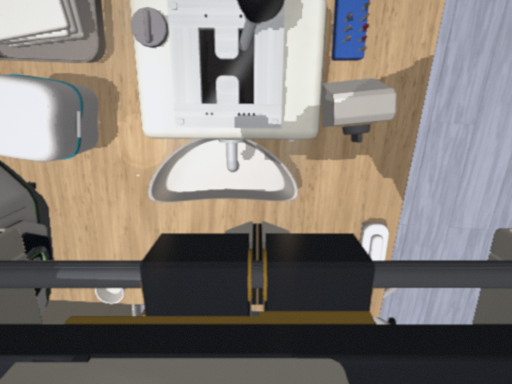

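View pics/s16.png

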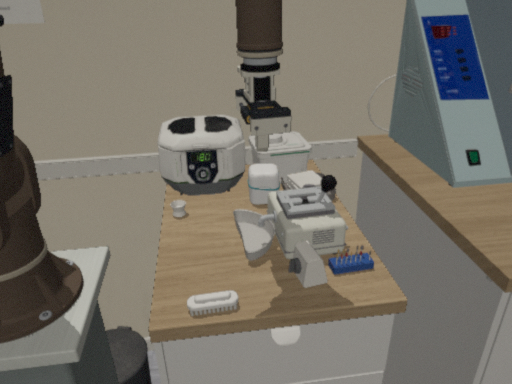

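The lever leans into slot 3 (knob near (260,5) px in the wrist view). The dish is under the spout, whose mouth is at (232,165), and the arm is clear of everything.

```bash
python3 -c "
from h import *
print(arm.sign_off())"
```

```text
the job is handed in; nothing more can be done
None
```

The dish is against the unit under the spout and the lever is in slot 3. I handed the job in at about 14 s; no verdict is reported.

- **Dish:** I pushed it with both open fingers until it met the unit, at about 5 N. My last check puts the outlet about 8 mm across and 16 mm along from the dish's middle, inside the 24 mm and 45 mm limits. The dish looks flat in the pictures.
- **Lever:** With the fingers shut I pushed the knob up the left leg, across to the right, then forward. The readings between moves stayed under about 2 N. At the end the side joint measured about 0.21 rad and the fore joint 0.29 to 0.31 rad.
- **Bystanders:** A spot check on each one in the side view shows none moved more than about 3 mm, which is depth noise.
- **Disagreements:** The side camera placed the knob about 2 mm nearer the robot than the wrist camera, within calibration error. Two knob fits were spoilt when the gripper blocked the view, one on each camera, and I ignored them.

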